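# Index the sample carousel, then open and hold the caught cover

### The job

On the blue test unit, swing the sprung advance lever all the way to its stop to index the sample carousel and let it spring back. Then, before moving the sliding catch, tug the cover gently upwards to learn whether it is caught, and if it is, slide the catch away from the cover to release it. Finish holding the cover open at about 60 degrees (it falls shut if let go: the program ends while still holding it), and leave the other things on the unit and bench where they are.

Things in the scene. Friction and masses are not known exactly. Their poses are not given: they have to be found in the camera images.
- unit: Blue steel test unit, 280 deep (x) x 460 wide (y) x 120 mm high, fixed. Origin: centre of its underside; x points from its front (robot side) to its back, y to its left, z up. Its flat top (deck) is 120 mm up. The cover lies mid-deck, the catch stands on the cover's +y side, the advance lever on its -y side.
- lever (a joint): Swing of the advance lever about a vertical pivot, rad: 0 at rest, 1.0 at its stop (end of travel). It grows as the post moves towards the cover (towards the unit's +y; clockwise seen from above). Always sprung back to 0: pushing the post takes about 3 N at rest and 5 N at the stop. It starts at 0.
- lever_post (a point): Centre of the top of the lever's black round upright post, 14 mm diameter, its top 58 mm above the deck, standing 34 mm above the flat lever arm (arm top is 22 mm above the deck). The post is 85 mm from the pivot. At rest the arm points to the unit's -x, turned 0.5 rad towards its -y; at the stop it is turned 0.5 rad towards +y.
- lever_pivot (a point): On the lever's vertical pivot axis, on top of its hub, 22 mm above the deck, at x = 5, y = -165 mm in the unit's frame.
- cover (a joint): Opening of the cover, rad: 0 shut, 1.25 fully up; hinged at its back edge. About 0.45 kg, lightly sprung: lifting at the knob takes 3 to 4 N; let go, it falls shut. Caught in some starts, free in others: cannot be seen, only felt. Caught, it stops hard after about 0.01 rad (do not pull over 25 N); free, it lifts. A tug must lift it 0.03 rad or pull some 3 N beyond its weight against the catch.
- cover_knob (a point): Centre of the cover's black knob: a disc 32 mm across, 18 mm thick, on edge, flat faces to the unit's +y and -y (pinched there from above it can pivot in the grip), on a 10 mm wide stem. Shut: 48 mm above the deck, 34 mm above the cover's top, 140 mm in front of the hinge axis. Moves with the cover. Cover plate: 160 (x) x 180 (y) x 14 mm.
- cover_hinge (a point): Midpoint of the cover's hinge axis, at deck height, at x = 90, y = 0 mm in the unit's frame; the axis runs along the unit's y.
- catch (a joint): Travel of the sliding catch, m: 0 = pushed in towards the cover (holding position; it starts at 0 to 0.002), 0.018 = fully slid away from the cover, along the unit's +y. Fully away it never holds the cover. It takes about 4 N (friction) to slide and stays where it is left.
- catch_fin (a point): Centre of the top of the catch's black upright fin, 26 mm (unit x) x 14 mm (unit y), its top 57 mm above the deck; it slides in a low dark steel housing whose top is 16 mm above the deck. The fin stands 45 mm outside the cover's +y edge.
- jar: Small amber jar with a lid, 36 mm diameter, 50 mm high, on the back left of the deck; leave. Origin: centre of underside.
- collar: Steel ring 36 mm diameter, 14 mm high, on the deck behind the catch; leave. Origin: centre of underside.
- module: Grey plastic block 45 x 60 x 30 mm on the back right of the deck; leave. Origin: centre of underside.
- bottle: White plastic bottle, 68 mm diameter, 160 mm high, on the bench to the left; leave. Origin: centre of underside.
- wrench: Steel wrench 160 mm long lying on the bench to the right; leave. Origin: centre of underside.
- block: Aluminium block 110 x 80 x 50 mm on the bench to the right; leave. Origin: centre of underside.
- bin: Grey open bin 120 x 100 x 60 mm on the bench to the left; leave. Origin: centre of underside.

How it is judged:
On the way, in this order (a step that is already met when the one before it is completed fails the run):
1. the advance lever is swung to its stop (value of joint lever above 0.93 rad), for 0.05 s.
2. the lever has sprung back (value of joint lever below 0.08 rad), for 0.05 s.
3. catch still in, the cover is tugged: it pulls on the catch or begins to lift (value of joint catch below 0.005 m and (contact force between cover and catch above 1.5 N or (value of joint cover above 0.03 rad and contact force between any of the fingers, the arm and cover above 0.4 N))), for 0.05 s.
4. the cover is lifted open in the robot's grip (value of joint cover above 0.8 rad and contact force between any of the fingers, the arm and cover above 0.4 N), for 0.2 s.
At the end, for the whole second after the job is handed in: The cover is held still by the robot (contact force above 0.4 N) at 0.85 to 1.24 rad, short of its upper stop, propped by nothing else; the lever is back at rest (below 0.08 rad); the seven bystanders are within 40 mm of where they began (value of joint cover between 0.85 and 1.24 rad and contact force between any of the fingers, the arm and cover above 0.4 N and value of joint lever below 0.08 rad and velocity of joint cover between -0.1 and 0.1 rad/s and contact force between cover and jar below 0.2 N and contact force between cover and collar below 0.2 N and contact force between cover and module below 0.2 N and contact force between cover and bottle below 0.2 N and contact force between cover and wrench below 0.2 N and contact force between cover and block below 0.2 N and contact force between cover and bin below 0.2 N and distance of each of jar, collar, module, bottle, wrench, block, bin from where it was at the start of the episode below 0.04 m); the arm keeps its last pose, push and grip.
It fails at once if the caught cover was wrenched: more than 40 N on the catch (contact force between cover and catch above 40 N).
It fails at once if a bystander was moved more than 40 mm (distance of any of jar, collar, module, bottle, wrench, block, bin from where it was at the start of the episode above 0.04 m).
It also fails if it takes over 67 s, if anything falls off the work surface, if the arm or the gripper's body presses on something with over 40 N, if the wrist force passes 120 N, or if a joint passes its speed limit or range.

### The arm

A 6-joint arm with a two-finger parallel gripper is mounted at the origin on the work surface. World frame = base frame: x ahead of the robot, y to its left, z up, the work surface at z = 0. Lengths are in m, angles in rad, forces in N, time in s.
With the tool pointing down it reaches from about 0.35 to 0.85 m from the base axis. Payload 8.1 kg.
Tool frame: the origin (TCP) lies midway between the tips of the shut fingers; the grasp point (between the pads) lies 19 mm behind it; z points along the fingers, y is the direction in which the jaws open and shut (so a half turn about z gives the same grasp; the last joint's range is limited). The gripper opens to 85 mm and grips with 20 to 120 N. Pads are 22 mm wide; open, the fingers measure 114 mm over their backs; the gripper's body (76 mm by 85 mm) begins 54 mm behind the grasp point. The pads swing forward as they close: fully open they stand 13 mm farther back than shut.
Start: joints at [1.036, 0.13, 1.488, -0, 1.523, -0.085], TCP at [0.261, 0.54, 0.231] pointing down, gripper open.
Joint ranges: [-2.96, 2.96], [-0.89, 2.26], [0.02, 2.5], [-1.34, 4.48], [0, 2.73], [-2.66, 2.66]. Speed limits (rad/s): [2.39, 2.39, 2.79, 3.14, 3.14, 3.14].

### API

Orientations are given as [roll, pitch, yaw] about the fixed x, y, z axes, in that order (R = Rz(yaw) Ry(pitch) Rx(roll)).
In Python, from rig import r gives the robot as it stands. The module is installed in compiled form; this text tells all that it offers.
- The arm moves only by the tool jog_arm, never from a script. Its argument "targets" is a list of rows, each an object of numbers: "ax", "ay", "az": the turn, a rotation vector about the tool's x, y, z in rad; "x", "y", "z": the shift along the tool's x, y, z in m; "gripper": the finger opening in m, from 0 to 0.0854. A call has exactly 10 rows; each row is the pose to reach, as a shift and turn from the pose commanded when the call began, along the tool's axes at that moment; what a row does not reach only later rows make up. A row lasts 1/8 s, in which the tool goes at most 62.5 mm and 10.7 degrees, less where a joint would pass 70% of its speed; a pose out of reach is approached as far as the arm can. A call with a gripper value outside its range is refused whole. The fingers move at their own pace and stop on an object; "squeeze" is the grip in N (left out, the last holds). Time passes only in rows, so rows that repeat a pose let the fingers close, or fill a call up. It gives the time, the measured TCP pose, the force and the opening at its end, in the units of the state.
- r.read_state(): the state, without advancing time (a new reading comes with each control period).
- r.snapshot(name): name is "scene" or "top" or "wrist"; returns a dict with "frame" (420x560x3 uint8, red, green, blue), "z_map" (420x560 float32, m along the optical axis (not along the pixel's ray), 0 where there is no reading), "camera_matrix" (3x3 intrinsics, pixels), "world_to_cam" (4x4, takes a point from world to camera coordinates). Camera axes: x right, y up, looking along -z (the intrinsics and any distortion apply to the point x, -y, -z); pixel columns grow to the right and rows downward; lengths in m; the calibration is good to about 2 mm. A picture is of the moment at which its call begins.
- r.finish_job(): hands the job in, once; it reports no verdict.
The state is a dict: "t": time; "joint_pos": joint angles; "dq": joint speeds; "tau": joint torques, N m; "eef_pos": TCP position; "orientation": TCP orientation; "force": force on the tool from outside, world axes, zero at the start; "torque": the same for the moment, N m; "gripper_width": finger opening in m.
Only numpy, scipy, OpenCV 4.12 (cv2) and the standard library are available. Lean on these libraries where they do the work, as an engineer would, in place of code of your own. Each camera call takes 0.05 s, during which the arm holds its last target. There are 200 camera calls.

## Working session

There is one attempt and no reset: what is moved stays moved. The work goes in short steps, Python scripts to look and compute and a tool call to move; the robot and the scene stay as the last step left them, time stands still between calls to the robot, and variables do not carry over. Pictures are saved under pics/ and viewed, about 8 in all and at most 12, crops included, and the job is handed in when it is done.

Besides the shell and the picture viewer there is one more tool, called after "Request:" as a command line: name --argument value ..., lists and objects as JSON in quotes. jog_arm: Moves the arm, as the interface text tells. Its arguments: {"type":"object","properties":{"targets":{"type":"array"},"squeeze":{"type":"number"}},"required":["targets"]}

```bash
mkdir -p pics; python3 - <<'E'
from rig import r
import cv2,numpy as np
s=r.read_state()
for k in s: print(k,np.round(s[k],3))
for n in("top","scene"):
    d=r.snapshot(n); np.savez('pics/'+n,**d); cv2.imwrite(f'pics/{n}0.png',d['frame'][:,:,::-1])
    print(n,d['camera_matrix'],np.round(d['world_to_cam'],3))
E
```

```text
t 0.0
joint_pos [ 1.036  0.131  1.489  0.     1.523 -0.085]
dq [ 0.001 -0.002 -0.001  0.    -0.001 -0.   ]
tau [ 1.0000e-03 -5.6942e+01 -5.0054e+01  0.0000e+00  1.5000e-02 -0.0000e+00]
eef_pos [0.261 0.54  0.23 ]
orientation [-3.14  -0.     2.692]
force [-0.338 -0.388  0.291]
torque [-0.042 -0.014  0.036]
gripper_width 0.086
top [[398.33143265   0.         285.52971416]
 [  0.         398.33143265 206.78715889]
 [  0.           0.           1.        ]] [[ 0.028 -0.999 -0.024  0.011]
 [ 0.995  0.026  0.093 -0.562]
 [-0.092 -0.027  0.995 -1.121]
 [ 0.     0.     0.     1.   ]]
scene [[528.34533894   0.         274.24690166]
 [  0.         528.34533894 205.02448938]
 [  0.           0.           1.        ]] [[ 0.776  0.63  -0.007 -0.432]
 [-0.54   0.671  0.508  0.239]
 [ 0.325 -0.39   0.862 -1.732]
 [ 0.     0.     0.     1.   ]]
```

View pics/top0.png

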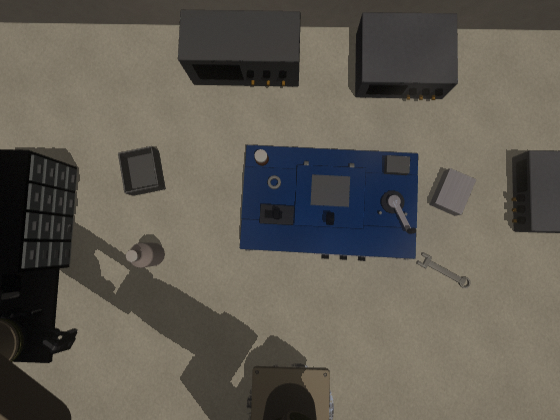

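View pics/scene0.png

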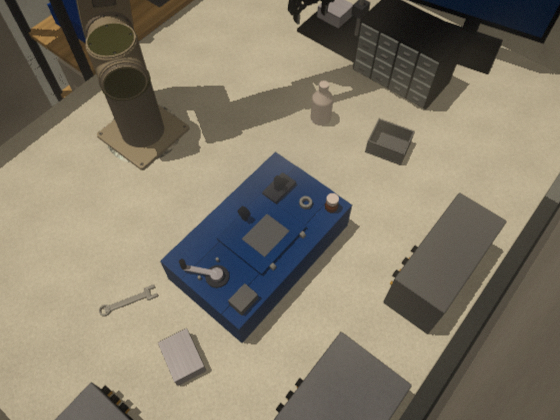

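The top view shows the unit's corners at about (246,146), (418,153), (415,258) and (240,250). The lever hub is at (394,202), its post at (409,230), the knob at (328,217) and the fin at (277,212). Next I'll fit the unit's pose from the depth data.

```bash
cat > h.py <<'E'
import numpy as np,cv2
def cloud(d):
    K=d['camera_matrix'];z=d['z_map'].astype(float);v,u=np.indices(z.shape)
    X=np.stack([(u-K[0,2])/K[0,0]*z,-(v-K[1,2])/K[1,1]*z,-z,np.ones_like(z)],-1)
    P=(X@np.linalg.inv(d['world_to_cam']).T)[...,:3]; P[z==0]=np.nan
    return P
E
python3 - <<'E'
from h import *
for n in("top","scene"):
    d=np.load(f'pics/{n}.npz');P=cloud(d);f=d['frame'].astype(int)
    m=(abs(P[...,2]-.12)<.015)&(abs(P[...,0]-.6)<.3)&(abs(P[...,1])<.35)
    m=cv2.morphologyEx(m.astype(np.uint8),cv2.MORPH_OPEN,np.ones((3,3)))
    k,l,st,_=cv2.connectedComponentsWithStats(m); m=l==1+st[1:,4].argmax()
    p=P[m];print(n,'deck z',np.median(p[:,2]))
    (c,sz,a)=cv2.minAreaRect(p[:,:2].astype(np.float32));print(c,sz,a,)
    print(cv2.boxPoints((c,sz,a)))
    q=(P[...,2]>.15)&(abs(P[...,0]-.6)<.25)&(abs(P[...,1])<.27)
    k,l,st,cc=cv2.connectedComponentsWithStats(q.astype(np.uint8))
    for i in range(1,k):
        t=P[l==i]; 
        if len(t)>4: 
            zt=t[:,2].max(); tt=t[t[:,2]>zt-.008]
            print(len(t),cc[i].round(),'zmax',zt.round(3),'top',tt.mean(0).round(4),'med',np.median(t,0).round(4))
E
```

```text
top deck z 0.12046070448671553
(0.5742683410644531, -0.09051540493965149) (0.46078255772590637, 0.2803761065006256) 88.43521881103516
[[ 0.42784125 -0.31699264]
 [ 0.7081128  -0.32464892]
 [ 0.72069544  0.13596183]
 [ 0.4404239   0.1436181 ]]
143 [260. 155.] zmax 0.175 top [0.6792 0.0907 0.1702] med [0.6789 0.091  0.1698]
137 [393. 164.] zmax 0.156 top [ 0.6684 -0.251   0.1516] med [ 0.6676 -0.2521  0.1516]
65 [276. 213.] zmax 0.181 top [0.532  0.0462 0.1775] med [0.5317 0.0458 0.1772]
100 [330. 218.] zmax 0.186 top [ 0.5238 -0.0885  0.1818] med [ 0.5223 -0.0882  0.1803]
scene deck z 0.11965773903624388
(0.5766141414642334, -0.0886162519454956) (0.4636088013648987, 0.2827054560184479) 88.30718231201172
[[ 0.4284754  -0.3161438 ]
 [ 0.7110574  -0.3244952 ]
 [ 0.7247529   0.1389113 ]
 [ 0.44217086  0.14726269]]
89 [279. 181.] zmax 0.183 top [0.5335 0.0458 0.178 ] med [0.5373 0.0424 0.1709]
136 [332. 200.] zmax 0.176 top [0.6843 0.0904 0.1706] med [0.6844 0.0877 0.1683]
105 [244. 212.] zmax 0.186 top [ 0.5273 -0.0884  0.1813] med [ 0.5306 -0.0916  0.1768]
61 [247. 292.] zmax 0.156 top [ 0.672  -0.2457  0.1518] med [ 0.6711 -0.2456  0.1514]
13 [242. 297.] zmax 0.157 top [ 0.6704 -0.2628  0.1522] med [ 0.6707 -0.2631  0.1519]
9 [246. 302.] zmax 0.154 top [ 0.6864 -0.2654  0.1518] med [ 0.6878 -0.265   0.1513]
```

Both views agree: unit centre is about (0.575, -0.0895) with yaw about -0.0275 rad. Knob at (0.525,-0.088) and fin at (0.532,0.046) match the nominal geometry. From that, the lever post should be at about (0.500,-0.293) at rest and (0.502,-0.212) at the stop. I'll straddle it with the jaws along y.

Request:
jog_arm --targets '[{"z": -0.03,"gripper": 0.04},{"x": -0.05,"y": -0.056,"z": -0.03,"az": -0.1},{"x": -0.09,"y": -0.1,"z": -0.03,"az": -0.2},{"x": -0.13,"y": -0.147,"z": -0.03,"az": -0.3},{"x": -0.17,"y": -0.192,"z": -0.03,"az": -0.422},{"x": -0.21,"y": -0.237,"z": -0.03,"az": -0.422},{"x": -0.25,"y": -0.282,"z": -0.03,"az": -0.422},{"x": -0.29,"y": -0.327,"z": -0.03,"az": -0.422},{"x": -0.33,"y": -0.372,"z": -0.03,"az": -0.422},{"x": -0.37,"y": -0.417,"z": -0.03,"az": -0.422}]'

```text
invalid input at $.targets[0]: expected keys ax, ay, az, x, y, z, gripper
```

```bash
cat >> h.py <<'E'
from scipy.spatial.transform import Rotation as Ro
C=np.array([.575,-.0895]);YAW=-.0275
def unit(ux,uy,z): # unit frame (m) -> world, z world
    c,s=np.cos(YAW),np.sin(YAW); return np.array([C[0]+c*ux-s*uy,C[1]+s*ux+c*uy,z])
def go(s,p,yaw=np.pi+YAW): # tool-frame shift and turn to reach
    R=Ro.from_euler('xyz',s['orientation']);T=Ro.from_euler('xyz',[np.pi,0,yaw])
    print('shift',R.inv().apply(np.array(p)-s['eef_pos']).round(4),'turn',(R.inv()*T).as_rotvec().round(4))
def st(s):
    print(round(s['t'],2),*[np.round(s[k],4) for k in('eef_pos','orientation','force','gripper_width')])
E
python3 - <<'E'
from h import *;from rig import r
s=r.read_state();st(s);print(unit(-.0696,-.2058,.15));go(s,unit(-.0715,-.2058,.25))
E
```

```text
0.1 [0.2606 0.5399 0.2303] [-3.1398e+00 -1.0000e-04  2.6918e+00] [-0.2153 -0.4437  0.0336] 0.0856
[ 0.49976753 -0.29330843  0.15      ]
shift [-0.5759 -0.6471 -0.0186] turn [-0.0017 -0.0005 -0.4223]
```

All keys are required in each row.

Request:
jog_arm --targets '[{"x": 0,"y": 0,"z": -0.03,"ax": 0,"ay": 0,"az": 0,"gripper": 0.04},{"x": -0.04,"y": -0.045,"z": -0.03,"ax": 0,"ay": 0,"az": -0.1,"gripper": 0.04},{"x": -0.08,"y": -0.09,"z": -0.03,"ax": 0,"ay": 0,"az": -0.2,"gripper": 0.04},{"x": -0.12,"y": -0.135,"z": -0.03,"ax": 0,"ay": 0,"az": -0.3,"gripper": 0.04},{"x": -0.16,"y": -0.18,"z": -0.03,"ax": 0,"ay": 0,"az": -0.422,"gripper": 0.04},{"x": -0.2,"y": -0.225,"z": -0.03,"ax": 0,"ay": 0,"az": -0.422,"gripper": 0.04},{"x": -0.24,"y": -0.27,"z": -0.03,"ax": 0,"ay": 0,"az": -0.422,"gripper": 0.04},{"x": -0.28,"y": -0.315,"z": -0.03,"ax": 0,"ay": 0,"az": -0.422,"gripper": 0.04},{"x": -0.32,"y": -0.36,"z": -0.03,"ax": 0,"ay": 0,"az": -0.422,"gripper": 0.04},{"x": -0.36,"y": -0.405,"z": -0.03,"ax": 0,"ay": 0,"az": -0.422,"gripper": 0.04}]'

```text
t: 1.35
eef_pos: [0.409, 0.0172, 0.2612]
orientation: [3.141, 0.0, 3.114]
force: [1.6, 0.8, -0.9]
gripper_width: 0.0396
```

```bash
python3 - <<'E'
from h import *;from rig import r
s=r.read_state();st(s);go(s,unit(-.0715,-.2058,.25))
E
```

```text
1.35 [0.409  0.0172 0.2612] [3.1415e+00 4.0000e-04 3.1138e+00] [ 1.5867  0.8034 -0.9149] 0.0396
shift [-0.0975 -0.3079  0.0112] turn [ 0.0001  0.0004 -0.0003]
```

Request:
jog_arm --targets '[{"x": -0.014,"y": -0.044,"z": 0,"ax": 0,"ay": 0,"az": 0,"gripper": 0.04},{"x": -0.028,"y": -0.09,"z": 0,"ax": 0,"ay": 0,"az": 0,"gripper": 0.04},{"x": -0.042,"y": -0.135,"z": 0,"ax": 0,"ay": 0,"az": 0,"gripper": 0.04},{"x": -0.056,"y": -0.18,"z": 0,"ax": 0,"ay": 0,"az": 0,"gripper": 0.04},{"x": -0.07,"y": -0.22,"z": 0,"ax": 0,"ay": 0,"az": 0,"gripper": 0.04},{"x": -0.085,"y": -0.265,"z": 0,"ax": 0,"ay": 0,"az": 0,"gripper": 0.04},{"x": -0.0975,"y": -0.308,"z": 0.01,"ax": 0,"ay": 0,"az": 0,"gripper": 0.04},{"x": -0.0975,"y": -0.308,"z": 0.03,"ax": 0,"ay": 0,"az": 0,"gripper": 0.04},{"x": -0.0975,"y": -0.308,"z": 0.04,"ax": 0,"ay": 0,"az": 0,"gripper": 0.04},{"x": -0.0975,"y": -0.308,"z": 0.04,"ax": 0,"ay": 0,"az": 0,"gripper": 0.04}]'

```text
t: 2.6
eef_pos: [0.4972, -0.2901, 0.22]
orientation: [3.14, -0.002, 3.115]
force: [-0.4, -0.0, 0.5]
gripper_width: 0.0402
```

```bash
python3 - <<'E'
from h import *;from rig import r
s=r.read_state();st(s);go(s,unit(-.0715,-.2058,.15))
d=r.snapshot('wrist');cv2.imwrite('pics/w1.png',d['frame'][:,:,::-1])
P=cloud(d);q=(abs(P[...,2]-.178)<.006)&(np.hypot(P[...,0]-.5,P[...,1]+.293)<.03)
print(q.sum(),np.nanmean(P[q],0) if q.any() else '')
for n,p in dict(post=unit(-.0696,-.2058,.178),tip=s['eef_pos'],pivot=unit(.005,-.165,.142)).items():
    c=d['world_to_cam']@np.r_[p,1];k=d['camera_matrix'];print(n,k[0,0]*c[0]/-c[2]+k[0,2],k[1,1]*-c[1]/-c[2]+k[1,2])
E
```

```text
2.6 [ 0.4972 -0.2901  0.22  ] [ 3.1400e+00 -2.1000e-03  3.1147e+00] [-0.4033 -0.0229  0.5276] 0.0402
shift [-0.0009 -0.0033  0.07  ] turn [ 0.0016 -0.0021  0.0006]
376 [ 0.49680981 -0.2926503   0.17763464]
post 275.623684416326 240.97886592177832
tip 280.386812489959 269.7179647620385
pivot 326.047040974031 305.7486202302884
```

View pics/w1.png

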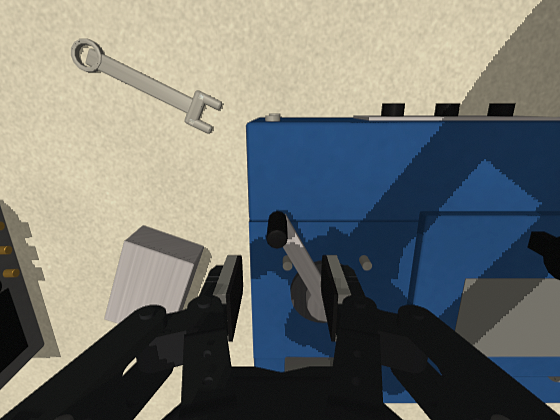

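The wrist view shows the post top at about (277,228), between the fingers in y, with the arm running to its hub at (312,300). Its depth position (0.497,-0.293) agrees with the plan, so I'll go down and straddle it.

Request:
jog_arm --targets '[{"x": 0.002,"y": -0.003,"z": 0.01,"ax": 0,"ay": 0,"az": 0,"gripper": 0.04},{"x": 0.002,"y": -0.003,"z": 0.03,"ax": 0,"ay": 0,"az": 0,"gripper": 0.04},{"x": 0.002,"y": -0.003,"z": 0.05,"ax": 0,"ay": 0,"az": 0,"gripper": 0.04},{"x": 0.002,"y": -0.003,"z": 0.068,"ax": 0,"ay": 0,"az": 0,"gripper": 0.04},{"x": 0.002,"y": 0.01,"z": 0.068,"ax": 0,"ay": 0,"az": 0,"gripper": 0.04},{"x": 0.002,"y": 0.03,"z": 0.068,"ax": 0,"ay": 0,"az": 0,"gripper": 0.04},{"x": 0.002,"y": 0.05,"z": 0.068,"ax": 0,"ay": 0,"az": 0,"gripper": 0.04},{"x": 0.002,"y": 0.07,"z": 0.068,"ax": 0,"ay": 0,"az": 0,"gripper": 0.04},{"x": 0.002,"y": 0.08,"z": 0.068,"ax": 0,"ay": 0,"az": 0,"gripper": 0.04},{"x": 0.002,"y": 0.08,"z": 0.068,"ax": 0,"ay": 0,"az": 0,"gripper": 0.04}]'

```text
t: 3.9
eef_pos: [0.4991, -0.2112, 0.1545]
orientation: [-3.139, 0.002, 3.115]
force: [1.4, -5.5, -1.8]
gripper_width: 0.0399
```

Request:
jog_arm --targets '[{"x": 0,"y": 0.002,"z": 0,"ax": 0,"ay": 0,"az": 0,"gripper": 0.04},{"x": 0,"y": 0.004,"z": 0,"ax": 0,"ay": 0,"az": 0,"gripper": 0.04},{"x": 0,"y": 0.006,"z": 0,"ax": 0,"ay": 0,"az": 0,"gripper": 0.04},{"x": 0,"y": 0.008,"z": 0,"ax": 0,"ay": 0,"az": 0,"gripper": 0.04},{"x": 0,"y": 0.009,"z": 0,"ax": 0,"ay": 0,"az": 0,"gripper": 0.04},{"x": 0,"y": 0.01,"z": 0,"ax": 0,"ay": 0,"az": 0,"gripper": 0.04},{"x": 0,"y": 0.011,"z": 0,"ax": 0,"ay": 0,"az": 0,"gripper": 0.04},{"x": 0,"y": 0.012,"z": 0,"ax": 0,"ay": 0,"az": 0,"gripper": 0.04},{"x": 0,"y": 0.012,"z": 0,"ax": 0,"ay": 0,"az": 0,"gripper": 0.04},{"x": 0,"y": 0.012,"z": 0,"ax": 0,"ay": 0,"az": 0,"gripper": 0.04}]'

```text
t: 5.15
eef_pos: [0.5002, -0.2007, 0.1551]
orientation: [-3.138, 0.005, 3.114]
force: [5.6, -7.0, -1.7]
gripper_width: 0.0402
```

Request:
jog_arm --targets '[{"x": 0,"y": 0.001,"z": 0,"ax": 0,"ay": 0,"az": 0,"gripper": 0.04},{"x": 0,"y": 0.001,"z": 0,"ax": 0,"ay": 0,"az": 0,"gripper": 0.04},{"x": 0,"y": 0.002,"z": 0,"ax": 0,"ay": 0,"az": 0,"gripper": 0.04},{"x": 0,"y": 0.002,"z": 0,"ax": 0,"ay": 0,"az": 0,"gripper": 0.04},{"x": 0,"y": 0.003,"z": 0,"ax": 0,"ay": 0,"az": 0,"gripper": 0.04},{"x": 0,"y": 0.003,"z": 0,"ax": 0,"ay": 0,"az": 0,"gripper": 0.04},{"x": 0,"y": 0.004,"z": 0,"ax": 0,"ay": 0,"az": 0,"gripper": 0.04},{"x": 0,"y": 0.004,"z": 0,"ax": 0,"ay": 0,"az": 0,"gripper": 0.04},{"x": 0,"y": 0.004,"z": 0,"ax": 0,"ay": 0,"az": 0,"gripper": 0.04},{"x": 0,"y": 0.004,"z": 0,"ax": 0,"ay": 0,"az": 0,"gripper": 0.04}]'

```text
t: 6.4
eef_pos: [0.5005, -0.1981, 0.1553]
orientation: [-3.136, 0.006, 3.113]
force: [7.3, -14.6, -4.9]
gripper_width: 0.0401
```

```bash
python3 - <<'E'
from h import *;from rig import r
s=r.read_state();st(s)
d=r.snapshot('wrist');cv2.imwrite('pics/w2.png',d['frame'][:,:,::-1])
P=cloud(d);q=(abs(P[...,2]-.178)<.003)&(np.hypot(P[...,0]-.5,P[...,1]+.212)<.03)
print(q.sum(),np.nanmean(P[q],0) if q.any() else '',unit(-.0696,-.1243,.178))
E
```

```text
6.4 [ 0.5005 -0.1981  0.1553] [-3.1357  0.0055  3.1132] [  7.2902 -14.5807  -4.9448] 0.0401
981 [ 0.49719618 -0.21401232  0.17802429] [ 0.5020085  -0.21183924  0.178     ]
```

View pics/w2.png

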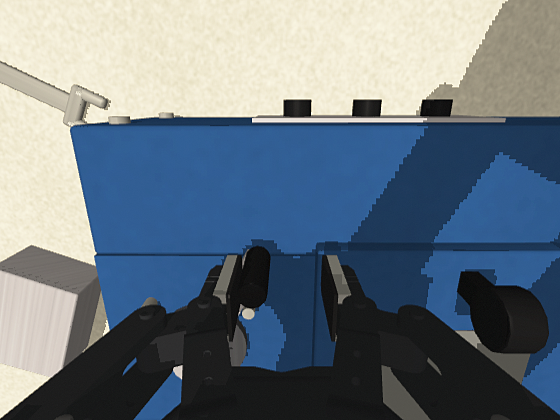

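The force jumped from 7 to 15 N and the motion stalled, so the lever is at its stop. The picture shows the post pressed against the trailing pad at about (255,275). I'll add a brief extra nudge, follow the lever back, then rise.

Request:
jog_arm --targets '[{"x": 0,"y": 0.002,"z": 0,"ax": 0,"ay": 0,"az": 0,"gripper": 0.04},{"x": 0,"y": 0.002,"z": 0,"ax": 0,"ay": 0,"az": 0,"gripper": 0.04},{"x": 0,"y": -0.02,"z": 0,"ax": 0,"ay": 0,"az": 0,"gripper": 0.04},{"x": 0,"y": -0.04,"z": 0,"ax": 0,"ay": 0,"az": 0,"gripper": 0.04},{"x": 0,"y": -0.06,"z": 0,"ax": 0,"ay": 0,"az": 0,"gripper": 0.04},{"x": 0,"y": -0.08,"z": 0,"ax": 0,"ay": 0,"az": 0,"gripper": 0.04},{"x": 0,"y": -0.096,"z": 0,"ax": 0,"ay": 0,"az": 0,"gripper": 0.04},{"x": 0,"y": -0.096,"z": 0,"ax": 0,"ay": 0,"az": 0,"gripper": 0.04},{"x": 0,"y": -0.096,"z": -0.04,"ax": 0,"ay": 0,"az": 0,"gripper": 0.04},{"x": 0,"y": -0.096,"z": -0.085,"ax": 0,"ay": 0,"az": 0,"gripper": 0.04}]'

```text
t: 7.7
eef_pos: [0.4951, -0.29, 0.2377]
orientation: [3.139, -0.003, 3.114]
force: [0.7, -0.1, -0.1]
gripper_width: 0.0398
```

```bash
python3 - <<'E'
from h import *;from rig import r
s=r.read_state();st(s)
d=r.snapshot('wrist')
P=cloud(d);q=(abs(P[...,2]-.178)<.006)&(np.hypot(P[...,0]-.5,P[...,1]+.293)<.03)
print(q.sum(),np.nanmean(P[q],0) if q.any() else '')
go(s,unit(-.05,0,.24))
E
```

```text
7.7 [ 0.4951 -0.29    0.2377] [ 3.1389e+00 -3.0000e-03  3.1142e+00] [ 0.6783 -0.1429 -0.0819] 0.0398
316 [ 0.49690315 -0.29260042  0.17764005]
shift [-0.0244  0.2027 -0.0018] turn [ 0.0027 -0.003   0.0001]
```

The lever is back at rest: the post reads (0.497,-0.293), as at the start. Now to above the knob.

Request:
jog_arm --targets '[{"x": -0.005,"y": 0.045,"z": 0,"ax": 0,"ay": 0,"az": 0,"gripper": 0.05},{"x": -0.01,"y": 0.09,"z": 0,"ax": 0,"ay": 0,"az": 0,"gripper": 0.05},{"x": -0.015,"y": 0.135,"z": 0,"ax": 0,"ay": 0,"az": 0,"gripper": 0.05},{"x": -0.02,"y": 0.18,"z": 0,"ax": 0,"ay": 0,"az": 0,"gripper": 0.05},{"x": -0.0245,"y": 0.2025,"z": 0,"ax": 0,"ay": 0,"az": 0,"gripper": 0.05},{"x": -0.0245,"y": 0.2025,"z": 0,"ax": 0,"ay": 0,"az": 0,"gripper": 0.05},{"x": -0.0245,"y": 0.2025,"z": 0.01,"ax": 0,"ay": 0,"az": 0,"gripper": 0.05},{"x": -0.0245,"y": 0.2025,"z": 0.02,"ax": 0,"ay": 0,"az": 0,"gripper": 0.05},{"x": -0.0245,"y": 0.2025,"z": 0.02,"ax": 0,"ay": 0,"az": 0,"gripper": 0.05},{"x": -0.0245,"y": 0.2025,"z": 0.02,"ax": 0,"ay": 0,"az": 0,"gripper": 0.05}]'

```text
t: 9.0
eef_pos: [0.5258, -0.0902, 0.2181]
orientation: [3.141, -0.0, 3.113]
force: [0.7, 0.1, 0.2]
gripper_width: 0.0499
```

```bash
python3 - <<'E'
from h import *;from rig import r
s=r.read_state();st(s)
d=r.snapshot('wrist');cv2.imwrite('pics/w3.png',d['frame'][:,:,::-1])
P=cloud(d);q=(abs(P[...,2]-.172)<.017)&(np.hypot(P[...,0]-.525,P[...,1]+.088)<.03)
p=P[q];print(q.sum(),p.mean(0),p.min(0),p.max(0),unit(-.05,0,.168))
go(s,unit(-.05,0,.149))
E
```

```text
9.0 [ 0.5258 -0.0902  0.2181] [ 3.1415e+00 -4.0000e-04  3.1130e+00] [0.7315 0.0702 0.2206] 0.0499
1350 [ 0.51862438 -0.08731532  0.17942888] [ 0.50676858 -0.09670916  0.16159658] [ 0.5373687  -0.07819235  0.18505732] [ 0.52501891 -0.08812517  0.168     ]
shift [0.0008 0.002  0.0691] turn [ 0.0001 -0.0004 -0.0011]
```

View pics/w3.png

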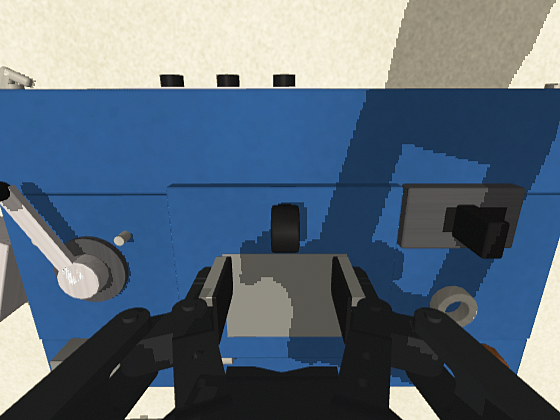

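The picture shows the knob at about (285,228), centred between the fingers. The lever is at rest on the left and the fin is at (487,235). Now I'll descend and grip the knob.

Request:
jog_arm --targets '[{"x": 0.0025,"y": 0.0025,"z": 0.025,"ax": 0,"ay": 0,"az": 0,"gripper": 0.05},{"x": 0.0025,"y": 0.0025,"z": 0.05,"ax": 0,"ay": 0,"az": 0,"gripper": 0.05},{"x": 0.0025,"y": 0.0025,"z": 0.069,"ax": 0,"ay": 0,"az": 0,"gripper": 0.05},{"x": 0.0025,"y": 0.0025,"z": 0.069,"ax": 0,"ay": 0,"az": 0,"gripper": 0.05},{"x": 0.0025,"y": 0.0025,"z": 0.069,"ax": 0,"ay": 0,"az": 0,"gripper": 0.01},{"x": 0.0025,"y": 0.0025,"z": 0.069,"ax": 0,"ay": 0,"az": 0,"gripper": 0.01},{"x": 0.0025,"y": 0.0025,"z": 0.069,"ax": 0,"ay": 0,"az": 0,"gripper": 0.01},{"x": 0.0025,"y": 0.0025,"z": 0.069,"ax": 0,"ay": 0,"az": 0,"gripper": 0.01},{"x": 0.0025,"y": 0.0025,"z": 0.069,"ax": 0,"ay": 0,"az": 0,"gripper": 0.01},{"x": 0.0025,"y": 0.0025,"z": 0.069,"ax": 0,"ay": 0,"az": 0,"gripper": 0.01}]' --squeeze 35

```text
t: 10.3
eef_pos: [0.5243, -0.088, 0.1506]
orientation: [-3.14, 0.002, 3.113]
force: [-0.7, -5.7, 3.0]
gripper_width: 0.0173
```

Request:
jog_arm --targets '[{"x": 0,"y": -0.001,"z": -0.0005,"ax": 0,"ay": 0,"az": 0,"gripper": 0.01},{"x": 0,"y": -0.001,"z": -0.001,"ax": 0,"ay": 0,"az": 0,"gripper": 0.01},{"x": 0,"y": -0.001,"z": -0.0015,"ax": 0,"ay": 0,"az": 0,"gripper": 0.01},{"x": 0,"y": -0.001,"z": -0.002,"ax": 0,"ay": 0,"az": 0,"gripper": 0.01},{"x": 0,"y": -0.001,"z": -0.0025,"ax": 0,"ay": 0,"az": 0,"gripper": 0.01},{"x": 0,"y": -0.001,"z": -0.003,"ax": 0,"ay": 0,"az": 0,"gripper": 0.01},{"x": 0,"y": -0.001,"z": -0.003,"ax": 0,"ay": 0,"az": 0,"gripper": 0.01},{"x": 0,"y": -0.001,"z": -0.003,"ax": 0,"ay": 0,"az": 0,"gripper": 0.01},{"x": 0,"y": -0.001,"z": -0.003,"ax": 0,"ay": 0,"az": 0,"gripper": 0.01},{"x": 0,"y": -0.001,"z": -0.003,"ax": 0,"ay": 0,"az": 0,"gripper": 0.01}]'

```text
t: 11.55
eef_pos: [0.5246, -0.0881, 0.1515]
orientation: [3.142, 0.002, 3.114]
force: [12.5, -2.3, -10.3]
gripper_width: 0.0177
```

Force went up to 10 N with under 1 mm of motion, which suggests the cover is caught. I'll relax the sideways force and pull slightly more to be sure.

Request:
jog_arm --targets '[{"x": -0.0005,"y": 0,"z": 0,"ax": 0,"ay": 0,"az": 0,"gripper": 0.01},{"x": -0.001,"y": 0,"z": 0,"ax": 0,"ay": 0,"az": 0,"gripper": 0.01},{"x": -0.0015,"y": 0,"z": -0.0005,"ax": 0,"ay": 0,"az": 0,"gripper": 0.01},{"x": -0.0015,"y": 0,"z": -0.0005,"ax": 0,"ay": 0,"az": 0,"gripper": 0.01},{"x": -0.0015,"y": 0,"z": -0.001,"ax": 0,"ay": 0,"az": 0,"gripper": 0.01},{"x": -0.0015,"y": 0,"z": -0.001,"ax": 0,"ay": 0,"az": 0,"gripper": 0.01},{"x": -0.0015,"y": 0,"z": -0.001,"ax": 0,"ay": 0,"az": 0,"gripper": 0.01},{"x": -0.0015,"y": 0,"z": -0.001,"ax": 0,"ay": 0,"az": 0,"gripper": 0.01},{"x": -0.0015,"y": 0,"z": -0.001,"ax": 0,"ay": 0,"az": 0,"gripper": 0.01},{"x": -0.0015,"y": 0,"z": -0.001,"ax": 0,"ay": 0,"az": 0,"gripper": 0.01}]'

```text
t: 12.8
eef_pos: [0.5248, -0.088, 0.1521]
orientation: [3.141, -0.001, 3.114]
force: [7.0, -2.9, -8.3]
gripper_width: 0.0178
```

Request:
jog_arm --targets '[{"x": -0.0005,"y": 0,"z": -0.0005,"ax": 0,"ay": 0,"az": 0,"gripper": 0.01},{"x": -0.001,"y": 0,"z": -0.0005,"ax": 0,"ay": 0,"az": 0,"gripper": 0.01},{"x": -0.001,"y": 0,"z": -0.001,"ax": 0,"ay": 0,"az": 0,"gripper": 0.01},{"x": -0.001,"y": 0,"z": -0.001,"ax": 0,"ay": 0,"az": 0,"gripper": 0.01},{"x": -0.001,"y": 0,"z": -0.0015,"ax": 0,"ay": 0,"az": 0,"gripper": 0.01},{"x": -0.001,"y": 0,"z": -0.0015,"ax": 0,"ay": 0,"az": 0,"gripper": 0.01},{"x": -0.001,"y": 0,"z": -0.0015,"ax": 0,"ay": 0,"az": 0,"gripper": 0.01},{"x": -0.001,"y": 0,"z": -0.0015,"ax": 0,"ay": 0,"az": 0,"gripper": 0.01},{"x": -0.001,"y": 0,"z": -0.0015,"ax": 0,"ay": 0,"az": 0,"gripper": 0.01},{"x": -0.001,"y": 0,"z": -0.0015,"ax": 0,"ay": 0,"az": 0,"gripper": 0.01}]'

```text
t: 14.05
eef_pos: [0.5252, -0.0881, 0.1534]
orientation: [3.141, -0.002, 3.114]
force: [4.5, -2.9, -17.7]
gripper_width: 0.0175
```

The cover is caught: 18 N of pull, far above the 3–4 N of a free lift, with almost no motion. Next I'll relax, release the knob and go to the fin.

Request:
jog_arm --targets '[{"x": 0,"y": 0,"z": 0.003,"ax": 0,"ay": 0,"az": 0,"gripper": 0.01},{"x": 0,"y": 0,"z": 0.0045,"ax": 0,"ay": 0,"az": 0,"gripper": 0.05},{"x": 0,"y": 0,"z": 0.0045,"ax": 0,"ay": 0,"az": 0,"gripper": 0.05},{"x": 0,"y": 0,"z": 0.0045,"ax": 0,"ay": 0,"az": 0,"gripper": 0.05},{"x": 0,"y": 0,"z": -0.03,"ax": 0,"ay": 0,"az": 0,"gripper": 0.05},{"x": 0,"y": 0,"z": -0.06,"ax": 0,"ay": 0,"az": 0,"gripper": 0.05},{"x": 0,"y": 0.04,"z": -0.085,"ax": 0,"ay": 0,"az": 0,"gripper": 0.05},{"x": -0.0035,"y": 0.09,"z": -0.085,"ax": 0,"ay": 0,"az": 0,"gripper": 0.05},{"x": -0.0035,"y": 0.134,"z": -0.085,"ax": 0,"ay": 0,"az": 0,"gripper": 0.05},{"x": -0.0035,"y": 0.134,"z": -0.085,"ax": 0,"ay": 0,"az": 0,"gripper": 0.05}]'

```text
t: 15.3
eef_pos: [0.5334, 0.0484, 0.2404]
orientation: [3.141, 0.001, 3.118]
force: [-0.0, -0.8, -1.3]
gripper_width: 0.0501
```

```bash
python3 - <<'E'
from h import *;from rig import r
s=r.read_state();st(s)
d=r.snapshot('wrist');cv2.imwrite('pics/w4.png',d['frame'][:,:,::-1])
P=cloud(d);q=(abs(P[...,2]-.177)<.005)&(np.hypot(P[...,0]-.532,P[...,1]-.046)<.04)
p=P[q];print(q.sum(),p.mean(0),p.min(0),p.max(0),unit(-.05,.135,.177))
q=(abs(P[...,2]-.172)<.017)&(np.hypot(P[...,0]-.525,P[...,1]+.088)<.03)
p=P[q];print('knob',p.mean(0),p.min(0),p.max(0))
E
```

```text
15.3 [0.5334 0.0484 0.2404] [3.1407e+00 1.1000e-03 3.1177e+00] [-0.0182 -0.7858 -1.2979] 0.0501
690 [0.53053452 0.0477362  0.17703849] [0.51846264 0.04056701 0.17258459] [0.54423237 0.05465442 0.17917205] [0.52873094 0.04682378 0.177     ]
knob [ 0.52060831 -0.08345916  0.17535595] [ 0.50676518 -0.09653808  0.15504839] [ 0.53856622 -0.07716547  0.1847082 ]
```

View pics/w4.png

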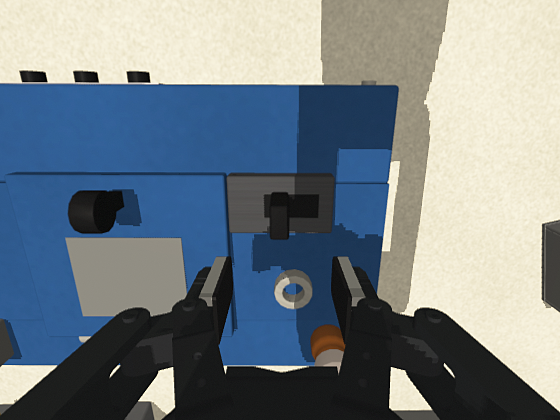

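The fin is at about (280,215) and the fingers straddle it (measured 0.531, 0.0477). I'll descend and push it +y.

Request:
jog_arm --targets '[{"x": 0.002,"y": 0,"z": 0.03,"ax": 0,"ay": 0,"az": 0,"gripper": 0.05},{"x": 0.002,"y": 0,"z": 0.06,"ax": 0,"ay": 0,"az": 0,"gripper": 0.05},{"x": 0.002,"y": 0,"z": 0.088,"ax": 0,"ay": 0,"az": 0,"gripper": 0.05},{"x": 0.002,"y": 0.005,"z": 0.088,"ax": 0,"ay": 0,"az": 0,"gripper": 0.05},{"x": 0.002,"y": 0.015,"z": 0.088,"ax": 0,"ay": 0,"az": 0,"gripper": 0.05},{"x": 0.002,"y": 0.02,"z": 0.088,"ax": 0,"ay": 0,"az": 0,"gripper": 0.05},{"x": 0.002,"y": 0.025,"z": 0.088,"ax": 0,"ay": 0,"az": 0,"gripper": 0.05},{"x": 0.002,"y": 0.03,"z": 0.088,"ax": 0,"ay": 0,"az": 0,"gripper": 0.05},{"x": 0.002,"y": 0.033,"z": 0.088,"ax": 0,"ay": 0,"az": 0,"gripper": 0.05},{"x": 0.002,"y": 0.033,"z": 0.088,"ax": 0,"ay": 0,"az": 0,"gripper": 0.05}]'

```text
t: 16.6
eef_pos: [0.5321, 0.0791, 0.1518]
orientation: [3.141, -0.0, 3.114]
force: [0.6, -1.5, 1.3]
gripper_width: 0.05
```

Request:
jog_arm --targets '[{"x": 0,"y": 0.001,"z": 0,"ax": 0,"ay": 0,"az": 0,"gripper": 0.05},{"x": 0,"y": 0.001,"z": 0,"ax": 0,"ay": 0,"az": 0,"gripper": 0.05},{"x": 0,"y": 0.002,"z": 0,"ax": 0,"ay": 0,"az": 0,"gripper": 0.05},{"x": 0,"y": 0.002,"z": 0,"ax": 0,"ay": 0,"az": 0,"gripper": 0.05},{"x": 0,"y": 0.003,"z": 0,"ax": 0,"ay": 0,"az": 0,"gripper": 0.05},{"x": 0,"y": 0.003,"z": 0,"ax": 0,"ay": 0,"az": 0,"gripper": 0.05},{"x": 0,"y": 0.004,"z": 0,"ax": 0,"ay": 0,"az": 0,"gripper": 0.05},{"x": 0,"y": 0.004,"z": 0,"ax": 0,"ay": 0,"az": 0,"gripper": 0.05},{"x": 0,"y": 0.004,"z": 0,"ax": 0,"ay": 0,"az": 0,"gripper": 0.05},{"x": 0,"y": 0.004,"z": 0,"ax": 0,"ay": 0,"az": 0,"gripper": 0.05}]'

```text
t: 17.85
eef_pos: [0.5322, 0.0828, 0.1516]
orientation: [3.141, -0.0, 3.114]
force: [-0.1, -3.2, -1.5]
gripper_width: 0.0501
```

Request:
jog_arm --targets '[{"x": 0,"y": 0.001,"z": 0,"ax": 0,"ay": 0,"az": 0,"gripper": 0.05},{"x": 0,"y": 0.001,"z": 0,"ax": 0,"ay": 0,"az": 0,"gripper": 0.05},{"x": 0,"y": 0.002,"z": 0,"ax": 0,"ay": 0,"az": 0,"gripper": 0.05},{"x": 0,"y": 0.002,"z": 0,"ax": 0,"ay": 0,"az": 0,"gripper": 0.05},{"x": 0,"y": 0.003,"z": 0,"ax": 0,"ay": 0,"az": 0,"gripper": 0.05},{"x": 0,"y": 0.003,"z": 0,"ax": 0,"ay": 0,"az": 0,"gripper": 0.05},{"x": 0,"y": 0.004,"z": 0,"ax": 0,"ay": 0,"az": 0,"gripper": 0.05},{"x": 0,"y": 0.004,"z": 0,"ax": 0,"ay": 0,"az": 0,"gripper": 0.05},{"x": 0,"y": 0.004,"z": 0,"ax": 0,"ay": 0,"az": 0,"gripper": 0.05},{"x": 0,"y": 0.004,"z": 0,"ax": 0,"ay": 0,"az": 0,"gripper": 0.05}]'

```text
t: 19.1
eef_pos: [0.5322, 0.0835, 0.1516]
orientation: [-3.136, -0.001, 3.112]
force: [0.4, -18.8, 0.1]
gripper_width: 0.0501
```

The fin is against its end stop: 19 N, centre about 0.0655, so about 18 mm of travel. I'll back off and return to the knob.

Request:
jog_arm --targets '[{"x": 0,"y": -0.01,"z": 0,"ax": 0,"ay": 0,"az": 0,"gripper": 0.05},{"x": 0,"y": -0.02,"z": 0,"ax": 0,"ay": 0,"az": 0,"gripper": 0.05},{"x": 0,"y": -0.02,"z": -0.03,"ax": 0,"ay": 0,"az": 0,"gripper": 0.05},{"x": 0,"y": -0.02,"z": -0.07,"ax": 0,"ay": 0,"az": 0,"gripper": 0.05},{"x": 0,"y": -0.05,"z": -0.08,"ax": 0,"ay": 0,"az": 0,"gripper": 0.05},{"x": 0,"y": -0.09,"z": -0.08,"ax": 0,"ay": 0,"az": 0,"gripper": 0.05},{"x": 0.002,"y": -0.13,"z": -0.08,"ax": 0,"ay": 0,"az": 0,"gripper": 0.05},{"x": 0.004,"y": -0.173,"z": -0.08,"ax": 0,"ay": 0,"az": 0,"gripper": 0.05},{"x": 0.004,"y": -0.173,"z": -0.08,"ax": 0,"ay": 0,"az": 0,"gripper": 0.05},{"x": 0.004,"y": -0.173,"z": -0.08,"ax": 0,"ay": 0,"az": 0,"gripper": 0.05}]'

```text
t: 20.35
eef_pos: [0.5236, -0.0857, 0.2318]
orientation: [3.141, 0.0, 3.113]
force: [0.8, 0.6, 0.4]
gripper_width: 0.05
```

```bash
python3 - <<'E'
from h import *;from rig import r
s=r.read_state();st(s)
d=r.snapshot('wrist');cv2.imwrite('pics/w5.png',d['frame'][:,:,::-1])
P=cloud(d);q=(abs(P[...,2]-.177)<.005)&(np.hypot(P[...,0]-.532,P[...,1]-.06)<.04)
p=P[q];print('fin',q.sum(),p.mean(0),p.min(0),p.max(0))
go(s,[.5235,-.0878,.147])
H=unit(.09,0,.12);ph=np.deg2rad
for th in (0,5,10,20,30,40,50,60):
    a=np.arctan2(48,140)+ph(th);print(th,(1000*.148*(np.cos(a)-np.cos(a-ph(th)))).round(1),(148*(np.sin(a)-np.sin(a-ph(th)))).round(1))
E
```

```text
20.35 [ 0.5236 -0.0857  0.2318] [3.1407e+00 2.0000e-04 3.1133e+00] [0.7628 0.5716 0.3821] 0.05
fin 847 [0.53096772 0.06353101 0.17659347] [0.51889799 0.05731441 0.17200188] [0.54468945 0.07224437 0.17908806]
shift [ 0.0001 -0.0021  0.0848] turn [ 0.0009  0.0002 -0.0008]
0 0.0 0.0
5 -4.7 12.0
10 -10.5 23.6
20 -24.9 45.0
30 -42.8 63.6
40 -63.6 78.8
50 -86.8 90.1
60 -111.6 97.2
```

The catch is confirmed out: the fin reads y≈0.064. Now I'll descend and grip the knob.

Request:
jog_arm --targets '[{"x": 0,"y": -0.002,"z": 0.03,"ax": 0,"ay": 0,"az": 0,"gripper": 0.05},{"x": 0,"y": -0.002,"z": 0.06,"ax": 0,"ay": 0,"az": 0,"gripper": 0.05},{"x": 0,"y": -0.002,"z": 0.084,"ax": 0,"ay": 0,"az": 0,"gripper": 0.05},{"x": 0,"y": -0.002,"z": 0.084,"ax": 0,"ay": 0,"az": 0,"gripper": 0.05},{"x": 0,"y": -0.002,"z": 0.084,"ax": 0,"ay": 0,"az": 0,"gripper": 0.01},{"x": 0,"y": -0.002,"z": 0.084,"ax": 0,"ay": 0,"az": 0,"gripper": 0.01},{"x": 0,"y": -0.002,"z": 0.084,"ax": 0,"ay": 0,"az": 0,"gripper": 0.01},{"x": 0,"y": -0.002,"z": 0.084,"ax": 0,"ay": 0,"az": 0,"gripper": 0.01},{"x": 0,"y": -0.002,"z": 0.084,"ax": 0,"ay": 0,"az": 0,"gripper": 0.01},{"x": 0,"y": -0.002,"z": 0.084,"ax": 0,"ay": 0,"az": 0,"gripper": 0.01}]' --squeeze 40

```text
t: 21.65
eef_pos: [0.5243, -0.0881, 0.1489]
orientation: [3.142, 0.002, 3.114]
force: [-0.9, 2.1, 6.2]
gripper_width: 0.0177
```

Request:
jog_arm --targets '[{"x": -0.0005,"y": 0,"z": -0.002,"ax": 0,"ay": 0,"az": 0,"gripper": 0.01},{"x": -0.0015,"y": 0,"z": -0.004,"ax": 0,"ay": 0,"az": 0,"gripper": 0.01},{"x": -0.0025,"y": 0,"z": -0.007,"ax": 0,"ay": 0,"az": 0,"gripper": 0.01},{"x": -0.0035,"y": 0,"z": -0.0095,"ax": 0,"ay": 0,"az": 0,"gripper": 0.01},{"x": -0.0047,"y": 0,"z": -0.012,"ax": 0,"ay": 0,"az": 0,"gripper": 0.01},{"x": -0.0065,"y": 0,"z": -0.016,"ax": 0,"ay": 0,"az": 0,"gripper": 0.01},{"x": -0.0085,"y": 0,"z": -0.02,"ax": 0,"ay": 0,"az": 0,"gripper": 0.01},{"x": -0.0105,"y": 0,"z": -0.0236,"ax": 0,"ay": 0,"az": 0,"gripper": 0.01},{"x": -0.0105,"y": 0,"z": -0.0236,"ax": 0,"ay": 0,"az": 0,"gripper": 0.01},{"x": -0.0105,"y": 0,"z": -0.0236,"ax": 0,"ay": 0,"az": 0,"gripper": 0.01}]'

```text
t: 22.9
eef_pos: [0.5336, -0.0883, 0.1713]
orientation: [3.141, -0.001, 3.114]
force: [-2.8, 1.0, -6.1]
gripper_width: 0.017
```

The cover is lifting freely, so I'll continue along the arc (10° to 40°).

Request:
jog_arm --targets '[{"x": -0.0035,"y": 0,"z": -0.0055,"ax": 0,"ay": 0,"az": 0,"gripper": 0.01},{"x": -0.007,"y": 0,"z": -0.011,"ax": 0,"ay": 0,"az": 0,"gripper": 0.01},{"x": -0.0145,"y": 0,"z": -0.0214,"ax": 0,"ay": 0,"az": 0,"gripper": 0.01},{"x": -0.023,"y": 0,"z": -0.031,"ax": 0,"ay": 0,"az": 0,"gripper": 0.01},{"x": -0.0323,"y": 0,"z": -0.04,"ax": 0,"ay": 0,"az": 0,"gripper": 0.01},{"x": -0.0425,"y": 0,"z": -0.048,"ax": 0,"ay": 0,"az": 0,"gripper": 0.01},{"x": -0.053,"y": 0,"z": -0.0552,"ax": 0,"ay": 0,"az": 0,"gripper": 0.01},{"x": -0.053,"y": 0,"z": -0.0552,"ax": 0,"ay": 0,"az": 0,"gripper": 0.01},{"x": -0.053,"y": 0,"z": -0.0552,"ax": 0,"ay": 0,"az": 0,"gripper": 0.01},{"x": -0.053,"y": 0,"z": -0.0552,"ax": 0,"ay": 0,"az": 0,"gripper": 0.01}]'

```text
t: 24.15
eef_pos: [0.5876, -0.0898, 0.2272]
orientation: [-3.142, 0.002, 3.114]
force: [1.2, 2.9, -4.8]
gripper_width: 0.0175
```

Request:
jog_arm --targets '[{"x": -0.0055,"y": 0,"z": -0.003,"ax": 0,"ay": 0,"az": 0,"gripper": 0.01},{"x": -0.0113,"y": 0,"z": -0.0062,"ax": 0,"ay": 0,"az": 0,"gripper": 0.01},{"x": -0.017,"y": 0,"z": -0.009,"ax": 0,"ay": 0,"az": 0,"gripper": 0.01},{"x": -0.0232,"y": 0,"z": -0.0113,"ax": 0,"ay": 0,"az": 0,"gripper": 0.01},{"x": -0.0295,"y": 0,"z": -0.0135,"ax": 0,"ay": 0,"az": 0,"gripper": 0.01},{"x": -0.0355,"y": 0,"z": -0.0155,"ax": 0,"ay": 0,"az": 0,"gripper": 0.01},{"x": -0.042,"y": 0,"z": -0.017,"ax": 0,"ay": 0,"az": 0,"gripper": 0.01},{"x": -0.048,"y": 0,"z": -0.0184,"ax": 0,"ay": 0,"az": 0,"gripper": 0.01},{"x": -0.048,"y": 0,"z": -0.0184,"ax": 0,"ay": 0,"az": 0,"gripper": 0.01},{"x": -0.048,"y": 0,"z": -0.0184,"ax": 0,"ay": 0,"az": 0,"gripper": 0.01}]'

```text
t: 25.4
eef_pos: [0.6344, -0.0911, 0.2451]
orientation: [3.141, -0.002, 3.114]
force: [-4.9, 2.2, -1.7]
gripper_width: 0.0174
```

```bash
python3 - <<'E'
from h import *;from rig import r
s=r.read_state();st(s)
H=unit(.09,0,.12);k=s['eef_pos']+np.array([0,0,.019])
print('angle',np.degrees(np.arctan2(k[2]-H[2],H[0]-k[0]))-18.9, np.hypot(k[2]-H[2],H[0]-k[0]))
d=r.snapshot('scene');f=d['frame'][120:350,140:380,::-1];cv2.imwrite('pics/s5.png',cv2.resize(f,None,fx=2.5,fy=2.5))
P=cloud(d);c,sn=np.cos(YAW),np.sin(YAW)
U=(P[...,:2]-C)@np.array([[c,-sn],[sn,c]]);
# plate points: off the gripper, near y edges of the cover
m=(abs(abs(U[...,1])-.07)<.018)&(P[...,2]>.15)&(P[...,2]<.29)&(U[...,0]>-.03)&(U[...,0]<.12)
for lo in np.arange(.15,.29,.02):
    q=m&(P[...,2]>=lo)&(P[...,2]<lo+.02)
    if q.any(): print(lo.round(2),q.sum(),np.percentile(U[q][:,0],[10,50,90]).round(3))
E
```

```text
25.4 [ 0.6344 -0.0911  0.2451] [ 3.1414e+00 -1.6000e-03  3.1139e+00] [-4.8699  2.2004 -1.6781] 0.0174
angle 59.13952021407882 0.14726208008151592
0.15 193 [0.075 0.081 0.087]
0.17 200 [0.062 0.068 0.074]
0.19 198 [0.049 0.055 0.06 ]
0.21 138 [0.035 0.042 0.049]
0.23 114 [0.022 0.028 0.033]
0.25 110 [0.007 0.015 0.021]
```

View pics/s5.png

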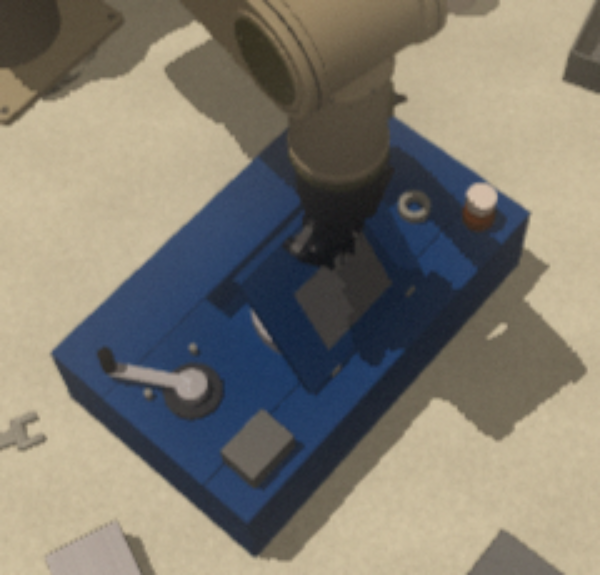

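The scene crop shows the cover up and held at the knob (about (330,240)), with the lever at rest and jar, ring and module in place. The plate's slope gives about 56° (0.98 rad) and the TCP about 59°. I'll settle briefly, then hand in.

Request:
jog_arm --targets '[{"x": 0,"y": 0,"z": 0,"ax": 0,"ay": 0,"az": 0,"gripper": 0.01},{"x": 0,"y": 0,"z": 0,"ax": 0,"ay": 0,"az": 0,"gripper": 0.01},{"x": 0,"y": 0,"z": 0,"ax": 0,"ay": 0,"az": 0,"gripper": 0.01},{"x": 0,"y": 0,"z": 0,"ax": 0,"ay": 0,"az": 0,"gripper": 0.01},{"x": 0,"y": 0,"z": 0,"ax": 0,"ay": 0,"az": 0,"gripper": 0.01},{"x": 0,"y": 0,"z": 0,"ax": 0,"ay": 0,"az": 0,"gripper": 0.01},{"x": 0,"y": 0,"z": 0,"ax": 0,"ay": 0,"az": 0,"gripper": 0.01},{"x": 0,"y": 0,"z": 0,"ax": 0,"ay": 0,"az": 0,"gripper": 0.01},{"x": 0,"y": 0,"z": 0,"ax": 0,"ay": 0,"az": 0,"gripper": 0.01},{"x": 0,"y": 0,"z": 0,"ax": 0,"ay": 0,"az": 0,"gripper": 0.01}]'

```text
t: 26.7
eef_pos: [0.6344, -0.0911, 0.2451]
orientation: [3.141, -0.001, 3.114]
force: [-4.5, 3.4, -1.7]
gripper_width: 0.0173
```

```bash
python3 - <<'E'
from h import *;from rig import r
st(r.read_state());r.finish_job()
E
```

```text
26.7 [ 0.6344 -0.0911  0.2451] [ 3.1414e+00 -1.5000e-03  3.1138e+00] [-4.459   3.3869 -1.6558] 0.0173
the job is handed in; nothing more can be done
```

I handed the job in at 26.7 s with the cover held open by its knob. `r.finish_job()` gives no verdict, so what follows rests on my own measurements.

- **Lever:** I pushed it until the motion stalled and the force jumped from 7 to 15 N. I then followed it back, and the post read the same rest position as at the start.
- **Tug:** The cover was caught. It resisted about 18 N with under 3 mm of knob motion, where a free cover lifts at 3 to 4 N.
- **Catch:** I slid it out until it stalled at 19 N. The gripper position gives about 18 mm of travel; the camera gave about 16 mm, with part of the fin hidden.
- **Cover:** I regripped the knob and lifted it along its arc. The last checks disagree slightly: about 59° from the tool position and 56° from the plate's slope in the depth picture. Both are inside the allowed range.
- **At hand-in:** The tool was still, the grip was closed on the knob at 17 mm opening, and the last view showed the lever at rest. In it the jar, ring and module looked undisturbed; I did not measure any of the bystanders again, and the arm never went near the bench items.

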